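Lock the contact wheel into its cradle

TASK

The grinder's rubber-tyred contact wheel has slipped sideways in its cradle. Without lifting it out, slide it along its axle until its long hub rests against the bearing block on that side; only then swing both hinged bearing caps over and press each down until its catch snaps and holds it fully shut. Leave the other things on the bench where they are.

Things in the scene. Friction and masses are not known exactly. Their poses are not given: they have to be found in the camera images.
- cradle: Fixed wheel cradle: base plate 150 x 210 x 10 mm and two grey bearing blocks at y = +60 (left) and -60 mm (right), each 30 mm thick in y, x -30 to +38, top at z = 78. Origin: centre of the underside, on the bench. z up; y along the axle, to the left; caps hinge on the +x side, catch on the -x side (towards the robot). Slots 21.6 mm wide at x = 0 carry the axle, its centre at z = 66.
- wheel: Loose wheel, 0.5 to 0.8 kg, free to spin and slide along y in the slots. Black tyre 100 mm diameter, 30 mm wide; steel axle 20 mm diameter, 196 mm long. Origin: on the axle, mid tyre; its y axis is the axle, pointing left. Hub 34 mm diameter on the left only, from the tyre to 45 mm from the origin. Starts 11 to 22 mm to the right of home.
- stop (a point): Where the hub's end meets the left block: on the axle line at the block's inner face (cradle x 0, y +45, z 66 mm). Home = hub touching it, wheel origin at cradle y = 0. Then two axle grooves (17 mm wide, 10 mm diameter, 60 mm either side of the origin) lie under the caps' 10 mm wide tongues; over 3 mm off, the tongues land on the axle and the caps stop about 0.1 rad short of shut.
- cap_left (a joint): Left cap's hinge angle (rad): 0 shut, 1.75 to 2.25 at the start (past upright, leaning to +x). Aluminium plate 92 mm from hinge line to free end (a ridged thumb tab), 26 mm wide; when shut it is level, top 87 mm above the bench. Hinge friction (0.07 N m) keeps it where it is left. The catch meets it at 0.11 rad, its crest is at 0.05, then it pulls to 0; needs about 10 N down on the tab.
- cap_right (a joint): The same for the cap of the right block.
- cap_left_hinge (a point): on the left cap's hinge line, mid width: cradle x +34, y +60, z 78 mm. It turns with the cap.
- cap_right_hinge (a point): on the right cap's hinge line, mid width: cradle x +34, y -60, z 78 mm. It turns with the cap.
- cap_left_tip (a point): free end of the left cap's tab, mid width, on its outer (when shut: top) face: 92 mm from the hinge along the plate and 9 mm off the hinge's plane.
- cap_right_tip (a point): the same on the right cap.
- wire_brush: bystander: wire brush with a wooden back, 200 x 55 x 35 mm, lying; origin under its centre.
- screwdriver: bystander: screwdriver lying on the bench.
- spanner: bystander: steel spanner lying on the bench.
- whetstone: bystander: grey whetstone on a wooden base, 180 x 66 x 36 mm.
- oil_bottle: bystander: amber oil bottle, 52 mm diameter, 140 mm tall, standing.
- spare_wheel: bystander: small spare wheel lying flat, 84 mm diameter, 28 mm high.
- knife: bystander: kitchen knife with a white handle, 280 mm long, lying.
Things that resemble listed ones, but are neither listed nor needed, are in the scene too. Leave any green or yellow look-alike of the wheel alone.

How it is judged:
By the outcome, as a careful person would: the job done as asked, in the order asked, and still so for the second after the job is handed in, with the robot touching nothing.
It also fails if it takes over 54 s, if anything falls off the work surface, if the arm or the gripper's body presses on something with over 40 N, if the wrist force passes 120 N, or if a joint passes its speed limit or range.

ROBOT

A 6-joint arm with a two-finger parallel gripper is mounted at the origin on the work surface. World frame = base frame: x ahead of the robot, y to its left, z up, the work surface at z = 0. Lengths are in m, angles in rad, forces in N, time in s.
With the tool pointing down it reaches from about 0.35 to 0.975 m from the base axis. Payload 7.1 kg.
Tool frame: the origin (TCP) lies midway between the tips of the shut fingers; the grasp point (between the pads) lies 19 mm behind it; z points along the fingers, y is the line along which they close (so a half turn about z gives the same grasp; the last joint's range is limited). The gripper opens to 88 mm and grips with 3 to 60 N. Pads are 20 mm wide; open, the fingers measure 115 mm over their backs; the gripper's body (75 mm by 178 mm) begins 61 mm behind the grasp point.
Start: joints at [1.331, 0.423, 1.63, -0, 1.089, -0.019], TCP at [0.137, 0.61, 0.223] pointing down, gripper open.
Joint ranges: [-3, 3], [-0.9, 2.11], [0.09, 2.58], [-1.31, 4.45], [0.11, 2.69], [-2.54, 2.54]. Speed limits (rad/s): [2.39, 2.39, 3.01, 3.14, 3.14, 3.14].

INTERFACE

Orientations are given as a unit quaternion [w, x, y, z].
In Python, from station import move_pose, movel, movej, command_gripper, wait, inverse_kinematics, read_camera, camera_info, MotionError, job_done, get_time, get_joint_pos, get_qvel, get_effort, get_tcp_pos, get_ee_rot, get_ft_force, get_ft_torque, get_grip_width, get_finger_force gives the robot as it stands. Calls block until the motion is done:
- move_pose(position, orientation): joint-space move of the TCP to a pose.
- movel(position, frame=None, v=0.15, until_force=None): straight line of the TCP; frame=None keeps the orientation; v is the mean speed in m/s. With until_force (N) it stops when the force on the tool has changed by that much, and returns True; else False.
- movej(angles): joint-space move.
- command_gripper(opening): opening from 0.0 (shut) to 1.0 (fully open); the grip force is fixed at half the most; returns when the fingers have stopped.
- wait(seconds).
- inverse_kinematics(position, orientation): joint angles nearest the present ones, or None.
- read_camera(name): name is "side" or "top"; returns the picture (384x512x3 uint8, red, green, blue); there is no depth.
- camera_info(name): a dict with "intrinsics" (3x3 intrinsics, pixels), "T" (4x4, takes a point from camera to world coordinates). Camera axes: x right, y up, looking along -z (the intrinsics and any distortion apply to the point x, -y, -z); pixel columns grow to the right and rows downward; lengths in m; the calibration is good to about 2 mm. A picture is of the moment at which its call begins. camera_info takes no time and is no camera call.
A pose or a line that the arm cannot do raises MotionError and nothing moves.
- job_done(): hands the job in; it is judged then, once.
Readings, each from a call of its own:
- get_time(): time.
- get_joint_pos(): joint angles.
- get_qvel(): joint speeds.
- get_effort(): joint torques, N m.
- get_tcp_pos(): TCP position.
- get_ee_rot(): TCP orientation.
- get_ft_force(): force on the tool from outside, world axes, zero at the start.
- get_ft_torque(): the same for the moment, N m.
- get_grip_width(): opening from 0.0 (shut) to 1.0 (fully open).
- get_finger_force(): force on a finger pad.
Only numpy, scipy, OpenCV 4.12 (cv2) and the standard library are available. Lean on these libraries where they do the work, as an engineer would, in place of code of your own. Each camera call takes 0.05 s, during which the arm holds its last target. There are 200 camera calls.

## Working session

There is one attempt and no reset: what is moved stays moved. The work goes in short steps, each a Python script; the robot and the scene stay as the last script left them, time stands still between calls to the robot, and variables do not carry over. Pictures are saved under pics/ and viewed, at most 10 in all, crops included, and the job is handed in when it is done.

```bash
mkdir -p pics; ls
python3 - <<'E'
from station import *
import cv2,numpy as np
np.set_printoptions(precision=4,suppress=True)
for n in("top","side"):
    im=read_camera(n); cv2.imwrite(f"pics/{n}0.png",im[:,:,::-1])
    i=camera_info(n); print(n,{k:v for k,v in i.items()})
a=cv2.imread("pics/top0.png");b=cv2.imread("pics/side0.png")
cv2.imwrite("pics/t0.png",cv2.resize(a,(800,600),interpolation=cv2.INTER_CUBIC))
cv2.imwrite("pics/s0.png",cv2.resize(b,(800,600),interpolation=cv2.INTER_CUBIC))
print(get_time(),get_ee_rot())
E
```

```text
pics
top {'intrinsics': array([[396.71  ,   0.    , 257.0924],
       [  0.    , 396.71  , 190.498 ],
       [  0.    ,   0.    ,   1.    ]]), 'T': array([[-0.0279,  0.9977, -0.0623,  0.4963],
       [-0.9996, -0.0277,  0.003 ,  0.0811],
       [ 0.0012,  0.0624,  0.9981,  1.0787],
       [ 0.    ,  0.    ,  0.    ,  1.    ]])}
side {'intrinsics': array([[398.6808,   0.    , 255.5498],
       [  0.    , 398.6808, 183.3713],
       [  0.    ,   0.    ,   1.    ]]), 'T': array([[ 0.9278,  0.2302, -0.2936,  0.2374],
       [-0.3723,  0.5185, -0.7698, -0.7831],
       [-0.025 ,  0.8235,  0.5668,  0.6894],
       [ 0.    ,  0.    ,  0.    ,  1.    ]])}
0.1 [-0.0001  0.1102  0.9939 -0.0007]
```

View pics/t0.png

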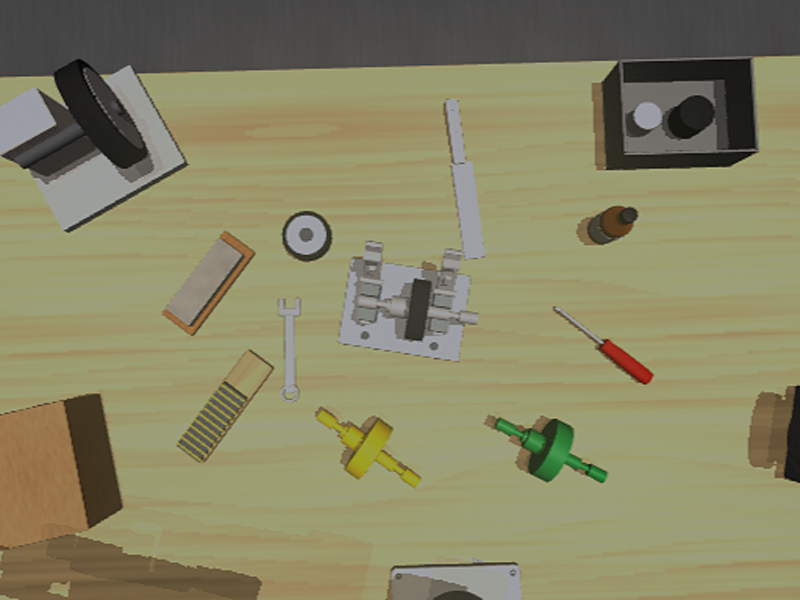

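View pics/s0.png

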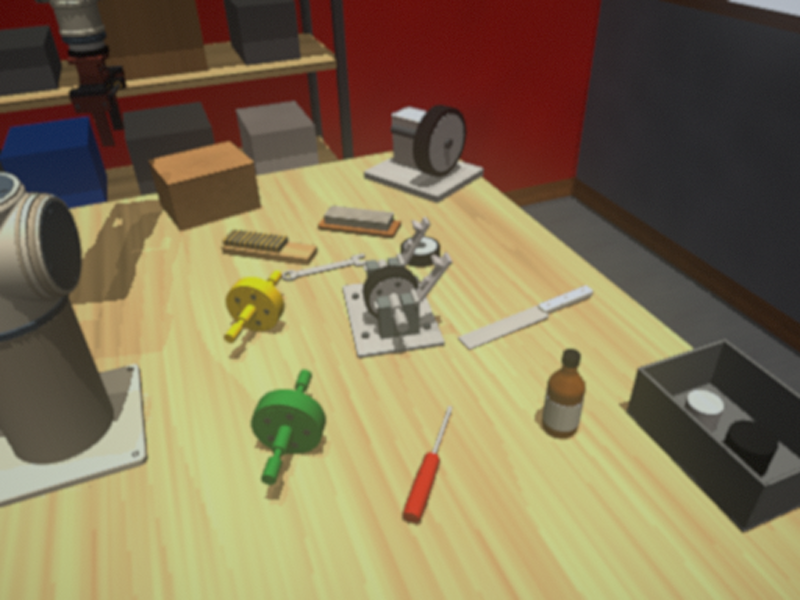

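The cradle with the black wheel is at about (405,310) in the 800-px top picture and (395,305) in the side picture. The candidates are:
- the black-tyred wheel in the grey cradle
- the yellow one at (370,447)
- the green one at (550,450)
- the bench grinder at (100,115)

Only the first is black, in a cradle and under two hinged caps, so it fits. I'll confirm it in enlarged crops.

Run:
```python
import cv2,numpy as np
a=cv2.imread("pics/top0.png")[145:240,205:320];b=cv2.imread("pics/side0.png")[130:235,210:310]
cv2.imwrite("pics/tc.png",cv2.resize(a,None,fx=6,fy=6,interpolation=cv2.INTER_CUBIC))
cv2.imwrite("pics/sc.png",cv2.resize(b,None,fx=5.5,fy=5.5,interpolation=cv2.INTER_CUBIC))
```

```text
(no output)
```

View pics/tc.png

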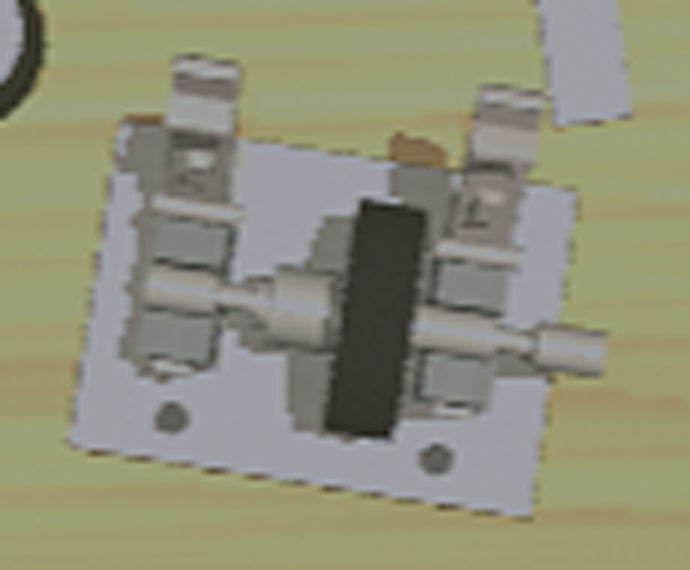

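View pics/sc.png

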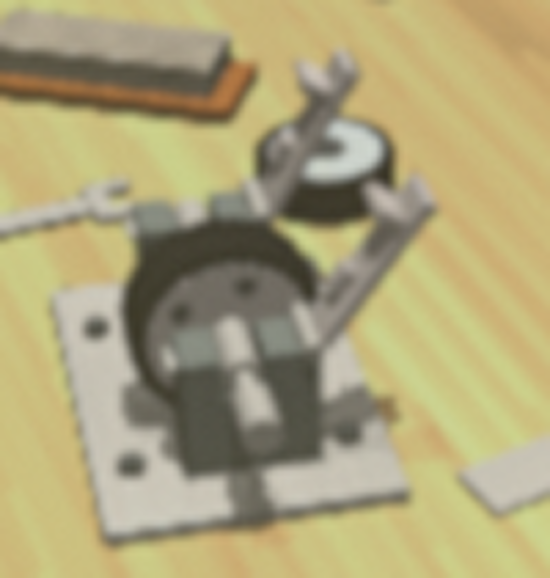

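The crops confirm it: a black tyre and steel axle in the grey cradle, hub to the left, both caps leaning back. In the top crop the plate corners are at about (122,122), (577,188), (530,515) and (70,443). The right axle end is near (605,352), and the cap tips are near (208,62) and (512,92).

```bash
cat > h.py <<'E'
import numpy as np, cv2
from station import *
from scipy.spatial.transform import Rotation as R
np.set_printoptions(precision=4,suppress=True)
def ray(n,p):
    i=camera_info(n);d=np.linalg.inv(i["intrinsics"])@[p[0],p[1],1];T=i["T"]
    return T[:3,3],T[:3,:3]@(d*[1,-1,-1])
def plane(n,p,z):
    o,d=ray(n,p);return o+d*(z-o[2])/d[2]
def tri(p,q):
    o,d=ray("top",p);O,D=ray("side",q)
    s,t=np.linalg.lstsq(np.c_[d,-D],O-o,rcond=None)[0];return (o+s*d+O+t*D)/2,np.linalg.norm(o+s*d-O-t*D)
tp=lambda u,v:(u/6+204.6,v/6+144.6)
sp=lambda u,v:(u/5.5+209.6,v/5.5+129.6)
E
python3 - <<'E'
from h import *
W=[plane("top",tp(*p),.01)[:2] for p in((122,122),(577,188),(530,515),(70,443))]+[plane("side",sp(*p),.01)[:2] for p in((408,493),(105,530),(55,290))]
M=np.array([(.075,.105),(.075,-.105),(-.075,-.105),(-.075,.105),(.075,-.105),(-.075,-.105),(-.075,.105)])
W=np.array(W)
def fit(M,W):
    m=M.mean(0);w=W.mean(0);A=(M-m);B=W-w
    th=np.arctan2((A[:,0]*B[:,1]-A[:,1]*B[:,0]).sum(),(A*B).sum())
    Q=np.array([[np.cos(th),-np.sin(th)],[np.sin(th),np.cos(th)]]);t=w-Q@m
    return th,t,Q,(W-t)@Q-M
for s in(slice(0,4),slice(4,7),slice(0,7)):
    th,t,Q,e=fit(M[s],W[s]);print(th,t,"res mm",e*1e3)
loc=lambda P:np.r_[Q.T@(P[:2]-t),P[2]]
print("axle end",loc(plane("top",tp(605,352),.066)))
print("tyre faces", [loc(plane("top",tp(*p),.116)) for p in((345,320),(415,320))])
for n,p,q in(("L",(208,62),(345,62)),("R",(512,92),(422,190))):
    P,g=tri(tp(*p),sp(*q));print(n,loc(P),g)
E
```

```text
-0.1782718466361736 [0.5445 0.0741] res mm [[-1.8855 -1.3571]
 [-0.6913  1.1557]
 [ 0.8351  0.9301]
 [ 1.7417 -0.7287]]
-0.20448848025525912 [0.5447 0.0721] res mm [[-1.3185 -0.8202]
 [ 1.9043  2.0709]
 [-0.5858 -1.2507]]
-0.18817816212382424 [0.5444 0.0735] res mm [[-2.9184  0.009 ]
 [ 0.3312  2.5438]
 [ 1.8671  0.8474]
 [ 0.7097 -0.8126]
 [-2.4832 -3.2827]
 [ 0.8063  2.0018]
 [ 1.6873 -1.3066]]
axle end [ 0.0015 -0.1196  0.066 ]
tyre faces [array([-0.005 , -0.0079,  0.116 ]), array([-0.0005, -0.0359,  0.116 ])]
L [0.0827 0.0615 0.1546] 0.003449906606355027
R [ 0.0913 -0.0581  0.149 ] 0.002598355365088612
```

```bash
cat >> h.py <<'E'
yaw=-0.18;t0=np.array([.5445,.0735,0]);RC=R.from_euler("z",yaw)
w=lambda x,y,z:(RC.apply([x,y,z])+t0)
loc=lambda P:RC.inv().apply(np.array(P)-t0)
def ori(al,s):   # tilt al towards +y, tool y = s * cradle x
    z=np.array([0,np.sin(al),-np.cos(al)]);y=np.array([s,0,0.]);x=np.cross(y,z)
    return (RC*R.from_matrix(np.c_[x,y,z])).as_quat(scalar_first=True)
E
python3 - <<'E'
from h import *
al=np.radians(25)
for s in(1,-1):
    for p,a in(((0,-.17,.33),al),((0,-.15,.062),al),((.13,.06,.25),0),((-.046,.06,.087),0)):
        print(s,p,inverse_kinematics(w(*p),ori(a,s)))
E
```

```text
1 (0, -0.17, 0.33) [-0.4478  0.2101  1.7423  0.4325  1.3349 -0.4015]
1 (0, -0.15, 0.062) [-0.4117  0.5883  1.9266  0.5932  0.8269 -0.683 ]
1 (0.13, 0.06, 0.25) [ 0.1414  0.4959  1.446  -0.      1.1998  0.3214]
1 (-0.046, 0.06, 0.087) [ 0.2468  0.4874  1.9252 -0.      0.729   0.4268]
-1 (0, -0.17, 0.33) None
-1 (0, -0.15, 0.062) [-0.4117  0.5883  1.9266  0.5932  0.8269  2.4586]
-1 (0.13, 0.06, 0.25) None
-1 (-0.046, 0.06, 0.087) None
```

Run:
```python
from h import *
o=ori(np.radians(25),1)
command_gripper(0)
move_pose(w(0,-.17,.33),o)
movel(w(0,-.15,.062),v=.2)
f0=get_ft_force();print(get_time(),f0)
r=movel(w(0,-.085,.062),v=.02,until_force=15)
wait(.2);print(r,loc(get_tcp_pos()),get_ft_force()-f0,get_time())
cv2.imwrite("pics/top1.png",read_camera("top")[:,:,::-1])
a=cv2.imread("pics/top1.png")[145:240,205:320]
cv2.imwrite("pics/tc1.png",cv2.resize(a,None,fx=6,fy=6,interpolation=cv2.INTER_CUBIC))
```

```text
5.7917 [0.03   0.2637 0.2434]
True [ 0.0007 -0.1083  0.0617] [-1.26   -5.0628  3.4497] 8.0167
```

View pics/tc1.png

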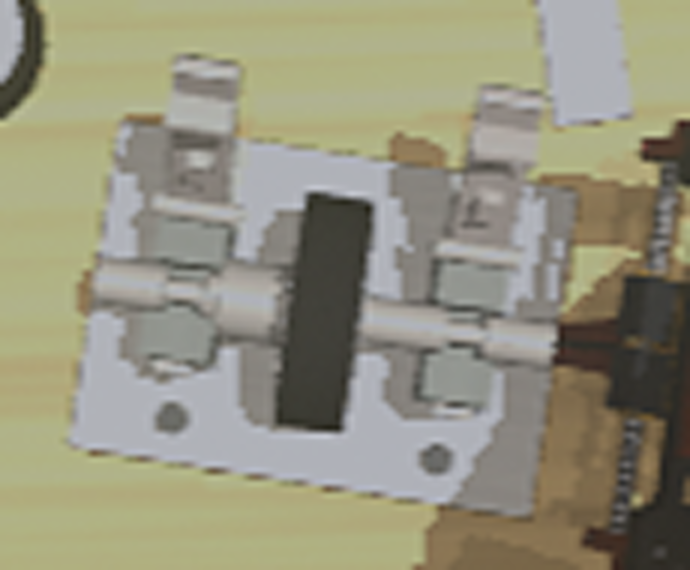

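The hub (left end about crop x 218) now meets the left block, and the stop force came at y = -108 mm, as expected for home. I'll press once more to seat it, then do the left cap.

```bash
cat >> h.py <<'E'
def close_cap(y):
    o=ori(0,1);h=.0135
    move_pose(w(.135,y,.27),o)
    movel(w(.135,y,.128),v=.2)
    f0=np.array(get_ft_force())
    path=[(.0435,.128)]
    for d,r in((60,.060),(45,.068),(30,.076),(15,.083),(8,.087)):
        c,s=np.cos(np.radians(d)),np.sin(np.radians(d))
        path.append((.034-r*c+.009*s+h,.078+r*s+.009*c))
    for x,z in path:
        if movel(w(x,y,z),v=.1,until_force=30): print("blocked",x,z,loc(get_tcp_pos()),get_ft_force()-f0);return
    x=path[-1][0]
    f=movel(w(x,y,.083),v=.02,until_force=30)
    wait(.3);print("press",f,loc(get_tcp_pos()),get_ft_force()-f0,get_time())
    movel(w(x,y,.27),v=.25)
E
python3 - <<'E'
from h import *
r=movel(w(0,-.095,.062),v=.02,until_force=18)
wait(.1);print(r,loc(get_tcp_pos()),get_ft_force())
movel(w(0,-.15,.062),v=.15)
movel(w(0,-.17,.28),v=.25)
close_cap(.06)
cv2.imwrite("pics/top2.png",read_camera("top")[:,:,::-1])
cv2.imwrite("pics/side2.png",read_camera("side")[:,:,::-1])
a=cv2.imread("pics/top2.png")[120:240,205:320];b=cv2.imread("pics/side2.png")[120:240,200:315]
cv2.imwrite("pics/c2.png",cv2.resize(np.hstack([a,b]),None,fx=3.4,fy=3.4,interpolation=cv2.INTER_CUBIC))
E
```

```text
True [ 0.0009 -0.1083  0.0614] [-2.1325 -4.6168  3.0624]
press True [-0.0379  0.0601  0.0869] [-1.344  -2.0277  9.944 ] 15.575
```

View pics/c2.png

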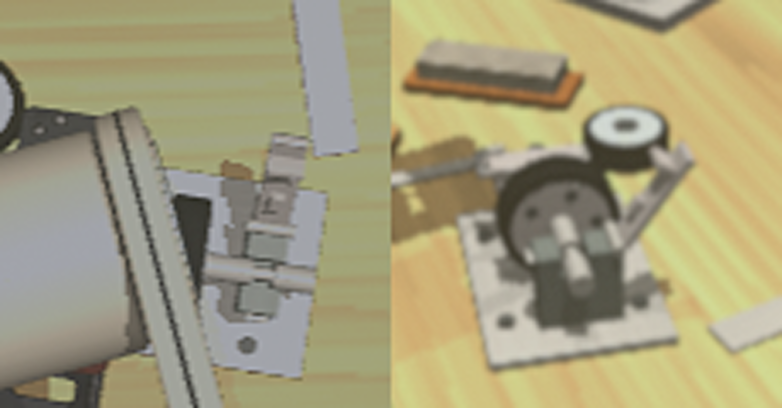

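The left cap is down: the press met solid resistance at z = 86.9 mm, matching the shut height of 87 mm. The right cap is still open. Doing it next.

Run:
```python
from h import *
close_cap(-.06)
move_pose(w(-.12,-.30,.33),ori(0,1))
print(get_time())
cv2.imwrite("pics/top3.png",read_camera("top")[:,:,::-1])
cv2.imwrite("pics/side3.png",read_camera("side")[:,:,::-1])
a=cv2.imread("pics/top3.png")[120:240,205:320];b=cv2.imread("pics/side3.png")[120:240,200:315]
cv2.imwrite("pics/c3.png",cv2.resize(np.hstack([a,b]),None,fx=3.4,fy=3.4,interpolation=cv2.INTER_CUBIC))
```

```text
press True [-0.0379 -0.06    0.0869] [-2.4635  0.3343  9.4856] 21.9833
23.8833
```

View pics/c3.png

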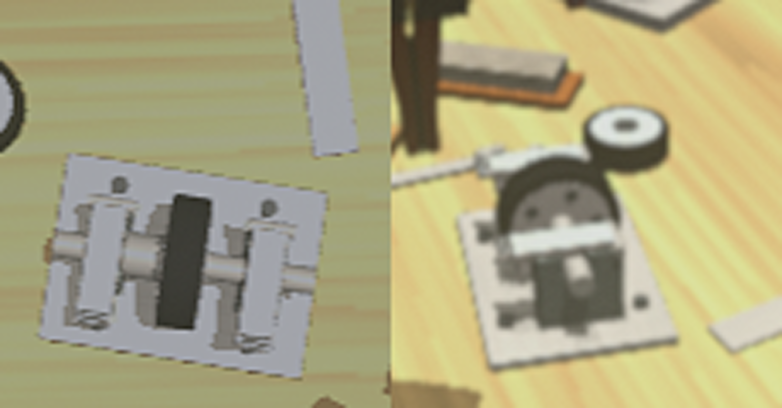

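Both caps are shut (about (103,258) and (265,280)), the hub sits against the left block, and the gripper is clear. I'm handing it in.

```bash
python3 -c "
from station import *
print(job_done())"
```

```text
the job is handed in; nothing more can be done
None
```

The wheel was slid home with its hub against the left bearing block, then both caps were swung over and pressed to their shut height (86.9 mm of 87), and the job was handed in at about 24 s; no other item was touched.

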